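Vent and open the steriliser

ROBOT

A 6-joint arm with a two-finger parallel gripper is mounted at the origin on a cart in front of the work surface, level with it; the furniture and walls round the work are solid. World frame = base frame: x ahead of the robot, y to its left, z up, the work surface at z = 0. Lengths are in mm, angles in degrees, forces in N, time in s.
With the tool pointing down it reaches from about 275 to 725 mm from the base axis. Payload 5.6 kg.
Tool frame: the origin (TCP) lies midway between the tips of the shut fingers; the grasp point (between the pads) lies 19 mm behind it; z points along the fingers, y is the line along which they close (so a half turn about z gives the same grasp; the last joint's range is limited). The gripper opens to 85 mm and grips with 20 to 120 N. Pads are 22 mm wide; open, the fingers measure 114 mm over their backs; the gripper's body (76 mm by 85 mm) begins 54 mm behind the grasp point. The pads swing forward as they close: fully open they stand 13 mm farther back than shut.
Start: joints at [-52.391, 14.616, 6.199, 0, -81.583, -16.306], TCP at [199.83, -512.407, 202.383] pointing down, gripper open.
Joint ranges: [-168.99, 168.99], [-69.2, 112.95], [-62.41, 85.93], [-164.36, 98.24], [-168.68, -3.75], [-174.98, 174.98]. Speed limits (degrees/s): [147.25, 147.25, 180, 180, 180, 180].

INTERFACE

Orientations are given as a 3x3 rotation matrix whose columns are the frame's x, y, z axes.
In Python, from rig import robot, camrig, get_state gives the robot as it stands (robot), with the cameras (camrig) and the readings as plain functions.
- The arm moves only by the shell command python3 drive.py FILE [OPENING] [FORCE], which reads ROWS from the file FILE. ROWS is 1 to 8 rows, parted by a bar, with the numbers parted by commas; each row has 4 numbers: dx, dy, dz in mm, then a turn about the tool's z in degrees; each row is the pose to reach, as a shift and turn from the pose commanded when the command began, along the tool's axes at that moment; what a row does not reach only later rows make up. A row lasts 1/12 s, in which the tool goes at most 41.7 mm and 7.16 degrees, less where a joint would pass 70% of its speed; a pose out of reach is approached as far as the arm can. OPENING is the finger opening in mm, set as the command begins (- or left out keeps the last). The fingers move at their own pace and stop on an object; FORCE is the grip in N (left out, the last holds). Time passes only in rows, so rows that do not move let the fingers close. It prints the time, the measured TCP pose, the force, the opening and the grip force at its end. Input that does not fit is refused with a message, and nothing moves.
- get_state(): the state, without advancing time (a new reading comes with each control period).
- camrig.get_image(name): name is "scene" or "top" or "wrist"; returns (picture, depth): 384x512x3 uint8, red, green, blue; 384x512 float32, mm along the optical axis (not along the pixel's ray), 0 where there is no reading.
- camrig.camera_params(name): a dict with "camera_matrix" (3x3 intrinsics, pixels), "R" (3x3) and "t" (3): a world point X has camera coordinates R X + t. Camera axes: x right, y down, z forward; pixel columns grow to the right and rows downward; lengths in mm; the calibration is good to about 2 mm. A picture is of the moment at which its call begins: read the wrist's pose just before it. camera_params takes no time and is no camera call; for the wrist camera it gives the pose at the moment of the call.
- robot.close_job(): hands the job in; it is judged then, once.
The state is a dict: "time_s": time; "joints": joint angles; "dq": joint speeds; "effort": joint torques, N m; "position": TCP position; "tcp_rot": TCP orientation; "wrist_force": force on the tool from outside, world axes, zero at the start; "torque": the same for the moment, N m; "finger_gap": finger opening in mm; "grasp_force": force on a finger pad.
Only numpy, scipy, OpenCV 4.12 (cv2) and the standard library are available. Lean on these libraries where they do the work, as an engineer would, in place of code of your own. Each camera call takes 0.05 s, during which the arm holds its last target. There are 200 camera calls.

TASK

The cycle is over: bring the steriliser's lever through its gate from the locked slot to the vent step in the middle, let it rest there for three seconds so the last pressure bleeds off, then take it on through the gate all the way to the open slot. After that raise the lid as far as it goes, so the load can dry. Do not knock over the bottles standing round it.

Things in the scene. Friction and masses are not known exactly. Their poses are not given: they have to be found in the camera images.
- steriliser: White bench-top steriliser fixed on the trolley, 240 deep x 180 wide x 107 mm high at its console. Origin: centre of its underside. x points from its front (gauge, black rocker) to its back, y to its left as the operator faces it, z up. The front 90 mm is a console with a steel gate plate on top and the lever in it; behind is the chamber under an aluminium lid.
- gate (a point): Centre of the gate plate's top face, 107 mm up, 75 mm in front of the steriliser's origin. Its S-shaped slot, 13 mm wide, is all that guides the lever: locked (far right), across to the far left, straight forward down the left side to the middle (vent step: the plate stops it), across to the right, straight forward down the right side to its end (open, near right).
- knob (a point): Middle of the lever's black knob, 140 mm from lever_pivot; 162 mm up when upright, about 5 mm lower when leaning. Round grip 25 mm across, tapered below, top 14 mm and underside 24 mm from this point. The slot leaves about 3 mm play here each way. The lever has no springs, stays where it is left and takes about 1.5 to 2 N at the knob to move; the slot's walls stop it firmly.
- lever_fore (a joint): Lean of the lever along the steriliser's x (rad): positive toward the lid (back), negative toward the front. Locked +0.26, vent step 0, open slot -0.26 (the slot's ends allow +/-0.28).
- lever_side (a joint): Lean of the lever along the steriliser's y (rad): positive left, negative right. Left lane +0.12, right lane -0.12 (the slot's walls allow +/-0.14). Locked and open are both on the right.
- lid (a joint): Lid angle (rad): 0 shut, 1.15 fully open at its stop. A steel bolt driven by the lever (slides 50 mm per rad of lever_fore) lies over the lid's front lip and blocks the lid until the lever is in the open slot. The stiff hinge holds the lid wherever it is left; lifting it at the handle takes about 7 N.
- lid_handle (a point): Middle of the lid's handle: a black round bar 14 mm thick and 96 mm long, parallel to the steriliser's y, on two posts 84 mm apart, centre 35 mm above the lid's top. It turns with the lid about lid_hinge; shut, it is 83 mm in front of and 51 mm above lid_hinge, 170 mm above the trolley top.
- lid_hinge (a point): Point on the lid's hinge axis (parallel to the steriliser's y) at its back edge, 112 mm behind the steriliser's origin, 119 mm up. The lid is 156 mm wide and reaches 104 mm forward of it, plus a low lip (to 129 mm) under the bolt; its top is 16 mm above this point when shut.
- bottle_green: Green bottle, 60 mm across, 193 mm tall, standing; origin at the centre of its underside, z up.
- handpiece_oil: Spray can of handpiece oil, white with green cap, 52 mm across, 171 mm tall, standing; origin at the centre of its underside, z up.
- dropper: Amber dropper bottle with black bulb, 33 mm across, 102 mm tall, standing; origin at the centre of its underside, z up.
- slot_locked (a point): Locked slot, on the gate plate's top face, on the slot's centre line: 22 mm behind and 10 mm right of point gate. The lever starts here.
- slot_far_left (a point): Corner on the gate plate's top face, on the slot's centre line: 22 mm behind and 10 mm left of point gate.
- slot_vent_left (a point): Vent step where the left lane ends, on the gate plate's top face, on the slot's centre line: 10 mm left of point gate. The plate stops the lever here.
- slot_vent_right (a point): Other end of the vent step, on the gate plate's top face, on the slot's centre line: 10 mm right of point gate.
- slot_open (a point): Open slot, front end of the right lane, on the gate plate's top face, on the slot's centre line: 22 mm in front and 10 mm right of point gate.
- lever_pivot (a point): The lever's pivot inside the console, 85 mm below point gate (22 mm above the trolley top). The lever is a straight line from here through the slot (stalk 9 mm thick) to the knob, so the knob moves 1.65 times as far as the stalk does in the slot.

How it is judged:
By the outcome, as a careful person would: the job done as asked, in the order asked, and still so for the second after the job is handed in, with the robot touching nothing.
It also fails if it takes over 64 s, if anything falls off the work surface, if the arm or the gripper's body presses on something with over 40 N, if the wrist force passes 120 N, or if a joint passes its speed limit or range.

## Working session

There is one attempt and no reset: what is moved stays moved. The work goes in short steps, Python scripts to look and compute and a shell command to move; the robot and the scene stay as the last step left them, time stands still between calls to the robot, and variables do not carry over. Pictures are saved under pics/ and viewed, at most 10 in all, crops included, and the job is handed in when it is done.

```bash
ls; mkdir -p pics
python3 - <<'E'
from rig import robot, camrig, get_state
import cv2,numpy as np
s=get_state();print(s['time_s'],s['position'],np.round(s['tcp_rot'],3).tolist(),s['finger_gap'])
for n in ['scene','top']:
    im,d=camrig.get_image(n);np.savez(f'pics/{n}0.npz',im=im,d=d,**camrig.camera_params(n))
    p=camrig.camera_params(n);print(n,p)
    cv2.imwrite(f'pics/{n}0.png',im[:,:,::-1])
E
```

```text
drive.py
pics
rig.py
0.0 [ 199.64342507 -511.88533433  201.49632305] [[-0.932, -0.363, -0.001], [-0.363, 0.932, 0.002], [0.0, 0.002, -1.0]] 85.43188443877744
scene {'camera_matrix': array([[399.19568777,   0.        , 256.75299207],
       [  0.        , 399.19568777, 195.62695437],
       [  0.        ,   0.        ,   1.        ]]), 'R': array([[-0.98312724, -0.18259921, -0.010879  ],
       [-0.14973464,  0.83749257, -0.52553377],
       [ 0.10507314, -0.5150376 , -0.85070318]]), 't': array([453.71506401, 475.30726808, 807.76012705])}
top {'camera_matrix': array([[486.96208401,   0.        , 258.6751565 ],
       [  0.        , 486.96208401, 193.37438221],
       [  0.        ,   0.        ,   1.        ]]), 'R': array([[-0.02278667, -0.99932125, -0.02894502],
       [-0.98754427,  0.02700784, -0.15500609],
       [ 0.15568262,  0.02505242, -0.98748939]]), 't': array([-376.59380374,  541.67839528,  985.16432583])}
```

View pics/scene0.png

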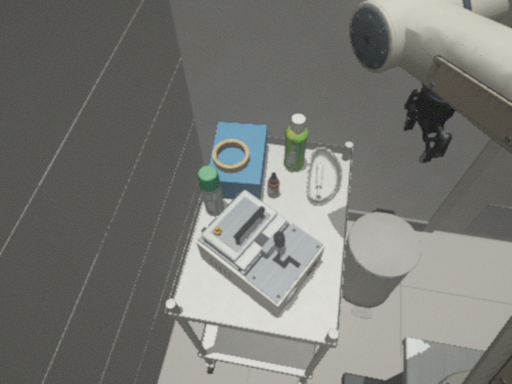

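View pics/top0.png

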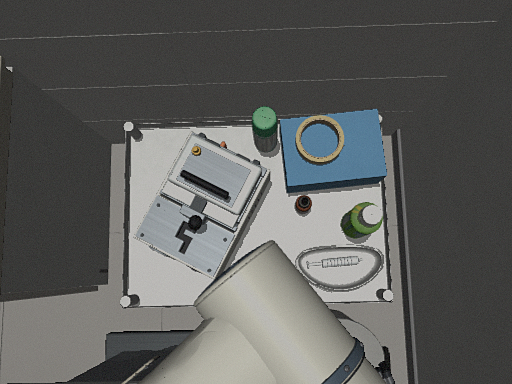

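The views show the steriliser at the left of the trolley, yawed about -30°. In the top view the knob is at (196,222), the handle from (181,173) to (229,198), the green cap at (265,118), the dropper at (303,204) and the green bottle at (370,216). Now I'll measure these.

```bash
cat > h.py <<'E'
import numpy as np,cv2
def load(n): return np.load(f'pics/{n}.npz')
def cloud(f):
    K,R,t,d=f['camera_matrix'],f['R'],f['t'],f['d'].astype(float)
    v,u=np.mgrid[:384,:512]
    c=np.stack([(u-K[0,2])/K[0,0]*d,(v-K[1,2])/K[1,1]*d,d],-1)
    P=(c-t)@R; P[d==0]=np.nan
    return P
def ray(f,u,v,z):
    K,R,t=f['camera_matrix'],f['R'],f['t']
    C=-R.T@t; w=R.T@np.array([(u-K[0,2])/K[0,0],(v-K[1,2])/K[1,1],1]); return C+w*(z-C[2])/w[2]
def proj(f,X):
    c=f['R']@np.array(X,float)+f['t']; return (f['camera_matrix']@(c/c[2]))[:2]
E
python3 - <<'E'
from h import *
for n,(hu,hv),(ku,kv) in [('top0',(205,185),(196,222)),('scene0',(250,225),(279,239))]:
    f=load(n);P=cloud(f);im=f['im'].astype(int);dark=im.max(-1)<60
    V,U=np.mgrid[:384,:512]
    for nm,u,v,r,lo,hi in [('handle',hu,hv,30,155,190),('knob',ku,kv,14,148,185)]:
        m=dark&(abs(U-u)<r)&(abs(V-v)<r)&(P[...,2]>lo)&(P[...,2]<hi)
        q=P[m];c=(q.min(0)+q.max(0))/2
        (cx,cy),_,_ ,_=*cv2.minAreaRect(q[:,:2].astype(np.float32)),0
        rc=cv2.minAreaRect(q[:,:2].astype(np.float32))
        print(n,nm,m.sum(),'med',np.round(np.median(q,0),1),'rect',np.round(rc[0],1),np.round(rc[1],1),round(rc[2],1),'z',np.percentile(q[:,2],[5,95]).round(1))
    # plate: z about 107
    m=(abs(P[...,2]-107)<5)&(abs(U-ku)<75)&(abs(V-kv)<75)
    m=cv2.morphologyEx(m.astype(np.uint8),cv2.MORPH_OPEN,np.ones((3,3)))
    k,l,st,_=cv2.connectedComponentsWithStats(m);m=l==1+np.argmax(st[1:,4])
    q=P[m];rc=cv2.minAreaRect(q[:,:2].astype(np.float32));print(n,'plate',len(q),rc,np.median(q[:,2]));print(cv2.boxPoints(rc))
f=load('top0');P=cloud(f)
for nm,u,v in [('green',372,213),('oil',265,117),('dropper',303,202),('bluebox',350,140),('tape',320,120),('tray',340,265)]:print(nm,P[v,u].round())
im=f['im'][130:290,120:280];cv2.imwrite('pics/crop1.png',cv2.resize(im[:,:,::-1],None,fx=3.7,fy=3.7,interpolation=cv2.INTER_CUBIC))
E
```

```text
top0 handle 385 med [ 529.9 -294.7  176.3] rect [ 530.6 -294.2] [94.  13.5] 61.9 z [172.3 179.2]
top0 knob 163 med [ 461.3 -275.5  169.5] rect [ 462.  -274.1] [24.1 26.5] 45.9 z [156.2 173.1]
top0 plate 3737 ((442.02056884765625, -245.60385131835938), (179.77511596679688, 95.0526123046875), 61.780757904052734) 107.63146683027054
[[ 357.63995 -302.33514]
 [ 441.39508 -347.28046]
 [ 526.4012  -188.87256]
 [ 442.64606 -143.92725]]Traceback (most recent call last):
  File "<stdin>", line 7, in <module>
    return umr_minimum(a, axis, None, out, keepdims, initial, where)
ValueError: zero-size array to reduction operation minimum which has no identity
```

Run:
```python
from h import *
f=load('top0');P=cloud(f);g=load('scene0');Q=cloud(g)
for nm,u,v in [('green',372,213),('oil',265,117),('dropper',303,202),('bluebox',350,140),('tape',320,120)]:print(nm,P[v,u].round())
for nm,u,v in [('knob',279,236),('handle',250,225)]:print(nm,Q[v,u].round(), ray(g,u,v,170).round())
print('proj knob top',proj(g,(462.7,-276.5,170)),'handle',proj(g,(530.6,-294.2,176)))
im=g['im'][180:310,180:340];cv2.imwrite('pics/crop1.png',cv2.resize(im[:,:,::-1],None,fx=4,fy=4,interpolation=cv2.INTER_CUBIC))
```

```text
green [ 467. -591.  195.]
oil [ 654. -409.  172.]
dropper [ 503. -478.   97.]
bluebox [ 627. -577.   92.]
tape [ 666. -517.  107.]
knob [ 462. -273.  175.] [ 462. -275.  170.]
handle [ 528. -288.  173.] [ 528. -290.  170.]
proj knob top [278.93412163 235.40680108] handle [249.31343929 221.91076245]
```

View pics/crop1.png

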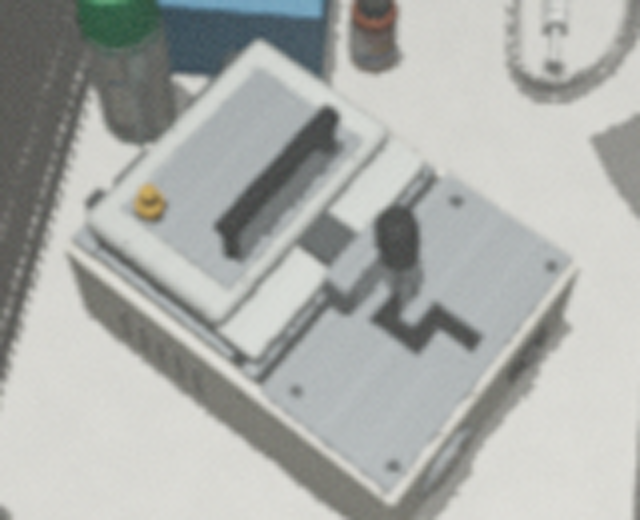

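The scene crop confirms it: S-slot, knob at (279,236), bolt over the lid lip, and both views agree within 3 mm. Steriliser yaw is about -28.1°, O=(505,-280.5).

```bash
echo '0,0,-20,6 | 0,0,-40,12 | 0,0,-60,18 | 0,0,-80,25 | 0,0,-80,32 | 0,0,-80,39 | 0,0,-80,45 | 0,0,-80,49.4' > path.dat && python3 drive.py path.dat
cat > w.py <<'E'
import sys,numpy as np
from rig import robot, camrig, get_state
s=get_state();R=s['tcp_rot'];t=np.array([float(a) for a in sys.argv[1:4]])
a=np.radians(-28.1);xs=np.array([np.cos(a),np.sin(a),0]);ys=np.array([-xs[1],xs[0],0])
G=np.array([438.9,-245.2,0]);p=s['position']
print('t',s['time_s'],'tool d',np.round(R.T@(t-p),1),'tcp rel gate',np.round([(p-G)@xs,(p-G)@ys,p[2]],1),'F_s',np.round([s['wrist_force']@xs,s['wrist_force']@ys,s['wrist_force'][2]],1),'yaw',np.degrees(np.arctan2(R[1,0],R[0,0])).round(1),np.round(s['joints'],0),s['finger_gap'])
E
python3 w.py 462.5 -276 280
```

```text
time_s: 0.77
position: [199.8, -512.2, 281.9]
tcp_rot: [[-0.88, 0.476, -0.0], [0.476, 0.88, 0.001], [0.001, 0.001, -1.0]]
wrist_force: [0.2, -0.4, -1.2]
finger_gap: 85.2
grasp_force: 0.0
t 0.7667 tool d [-118.7  332.7    2.1] tcp rel gate [ -85.1 -348.1  281.9] F_s [ 0.3 -0.3 -1.2] yaw 151.6 [-52.  14.  17.  -0. -93. -66.] 85.22719794471666
```

```bash
echo '-14,38,0,0 | -27,76,0,0 | -40,114,0,0 | -54,152,0,0 | -67,190,0,0 | -81,228,0,0 | -95,266,0,0 | -109,304,0,0' > path.dat && python3 drive.py path.dat 60; echo '-10,29,0,0 | -10,29,0,0 | -10,29,40,0 | -10,29,70,0' > path.dat && python3 drive.py path.dat; python3 w.py 462.5 -276 136
```

```text
time_s: 1.43
position: [440.1, -293.8, 282.2]
tcp_rot: [[-0.882, 0.471, -0.0], [0.471, 0.882, 0.0], [0.0, 0.0, -1.0]]
wrist_force: [0.6, -2.0, -0.2]
finger_gap: 59.8
grasp_force: 0.0
time_s: 1.77
position: [462.5, -274.0, 211.2]
tcp_rot: [[-0.883, 0.47, 0.002], [0.47, 0.883, 0.0], [-0.001, 0.001, -1.0]]
wrist_force: [-0.2, -0.9, -0.6]
finger_gap: 60.2
grasp_force: 0.0
t 1.7667 tool d [-0.9 -1.9 75.2] tcp rel gate [ 34.3 -14.3 211.2] F_s [ 0.3 -0.9 -0.6] yaw 152.0 [ -14.   13.    5.   -0.  -82. -104.] 60.193594231662885
```

```bash
echo '-1,-1,20,0 | -1,-1,40,0 | -1,-1,58,0 | -1,-1,68,0 | -1,-1,74,0 | -1,-1,74,0' > path.dat && python3 drive.py path.dat; echo '0,0,0,0 | 0,0,0,0 | 0,0,0,0 | 0,0,0,0 | 0,0,0,0 | 0,0,0,0' > path.dat && python3 drive.py path.dat 15 25; python3 w.py 462.5 -276 136;  python3 - <<'E'
from rig import robot, camrig, get_state
import cv2
im,d=camrig.get_image('wrist');cv2.imwrite('pics/wr1.png',im[:,:,::-1])
E
```

```text
time_s: 2.27
position: [461.3, -275.9, 137.3]
tcp_rot: [[-0.882, 0.471, -0.002], [0.471, 0.882, 0.001], [0.002, -0.0, -1.0]]
wrist_force: [-0.2, -0.0, 0.3]
finger_gap: 60.2
grasp_force: 0.0
time_s: 2.77
position: [463.5, -277.0, 140.6]
tcp_rot: [[-0.882, 0.471, 0.004], [0.471, 0.882, -0.003], [-0.005, -0.0, -1.0]]
wrist_force: [1.0, -0.0, 5.7]
finger_gap: 15.1
grasp_force: 2.7
t 2.7667 tool d [1.4 0.4 4.6] tcp rel gate [ 36.7 -16.5 140.6] F_s [0.9 0.4 5.7] yaw 151.9 [ -14.   15.   -3.    0.  -72. -104.] 15.080140663282199
```

View pics/wr1.png

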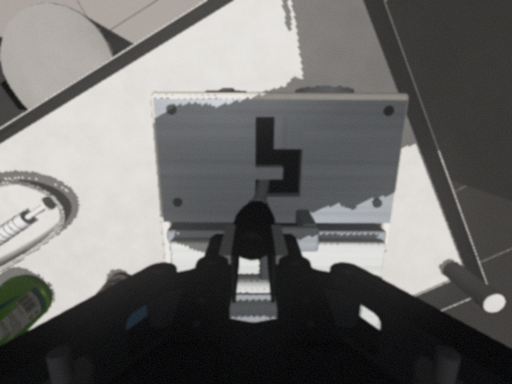

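The wrist view shows the knob at (255,225) between the fingertips at (235,240) and (272,240). The gap shut to 15 mm with a small grip and upward push, so the pads sit too high on the knob's round top. I'll reopen, go lower and grip again.

```bash
echo '0,0,0,0 | 0,0,0,0 | 0,0,0,0 | 0,0,5,0 | 0,0,10,0 | 0,0,10,0' > path.dat && python3 drive.py path.dat 45; python3 w.py 462.5 -276 136;echo '0,0,0,0 | 0,0,0,0 | 0,0,0,0 | 0,0,0,0 | 0,0,0,0 | 0,0,0,0' > path.dat && python3 drive.py path.dat 10 25; python3 w.py 462.5 -276 136;  python3 - <<'E'
from rig import robot, camrig, get_state
import cv2
im,d=camrig.get_image('wrist');cv2.imwrite('pics/wr2.png',im[150:300,170:350,::-1].repeat(3,0).repeat(3,1))
E
```

```text
time_s: 3.32
position: [461.2, -275.5, 126.7]
tcp_rot: [[-0.882, 0.471, -0.003], [0.471, 0.882, 0.001], [0.003, 0.0, -1.0]]
wrist_force: [-0.1, -0.4, 0.1]
finger_gap: 45.1
grasp_force: 0.0
t 3.3167 tool d [-1.4  0.2 -9.3] tcp rel gate [ 33.9 -16.3 126.7] F_s [ 0.1 -0.4  0.1] yaw 151.9 [ -14.   15.   -4.   -0.  -71. -104.] 45.07032331800843
time_s: 3.82
position: [461.9, -276.2, 128.4]
tcp_rot: [[-0.882, 0.471, -0.0], [0.471, 0.882, -0.0], [0.0, -0.0, -1.0]]
wrist_force: [-1.2, -0.8, -1.5]
finger_gap: 22.6
grasp_force: 24.0
t 3.8167 tool d [-0.5  0.5 -7.6] tcp rel gate [ 34.9 -16.5 128.4] F_s [-0.6 -1.3 -1.5] yaw 151.9 [ -14.   15.   -4.    0.  -71. -104.] 22.630719110269936
```

View pics/wr2.png

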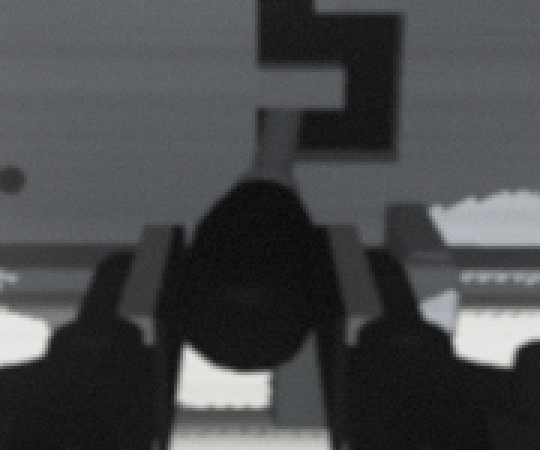

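Image: the knob is held squarely between the pads at crop (185–320, 300), grip 24 N. Moving to the left lane.

```bash
echo '0,4,0,0 | 0,8,0,0 | 0,12,0,0 | 0,16,0,0 | 0,20,0,0 | 0,24,0,0 | 0,28,0,0 | 0,32,0,0' > path.dat && python3 drive.py path.dat; echo '0,0,0,0 | 0,0,0,0' > path.dat && python3 drive.py path.dat;python3 w.py 462.5 -276 136
```

```text
time_s: 4.53
position: [478.2, -248.4, 129.8]
tcp_rot: [[-0.882, 0.47, 0.002], [0.47, 0.882, -0.002], [-0.003, -0.001, -1.0]]
wrist_force: [-1.4, -4.0, 6.4]
finger_gap: 22.8
grasp_force: 25.3
time_s: 4.7
position: [478.4, -248.1, 129.8]
tcp_rot: [[-0.883, 0.47, 0.003], [0.47, 0.883, -0.002], [-0.003, -0.0, -1.0]]
wrist_force: [-0.9, -2.4, 6.2]
finger_gap: 22.6
grasp_force: 25.2
t 4.7 tool d [  0.9 -32.1  -6.2] tcp rel gate [ 36.2  16.1 129.8] F_s [ 0.4 -2.5  6.2] yaw 152.0 [ -11.   15.   -4.    0.  -71. -107.] 22.63711782421112
```

```bash
echo '5,0,-1,0 | 10,0,-2,0 | 15,0,-3,0 | 20,0,-3,0 | 25,0,-4,0 | 30,0,-4,0 | 33,0,-4,0 | 33,0,-4,0' > path.dat && python3 drive.py path.dat; python3 w.py 462.5 -276 136
python3 - <<'E'
from rig import robot, camrig, get_state
import cv2
im,d=camrig.get_image('wrist');cv2.imwrite('pics/wr3.png',im[80:300,120:400,::-1].repeat(2,0).repeat(2,1))
E
```

```text
time_s: 5.37
position: [450.3, -232.5, 134.7]
tcp_rot: [[-0.883, 0.47, 0.006], [0.47, 0.883, -0.002], [-0.007, 0.001, -1.0]]
wrist_force: [0.8, -2.3, 8.2]
finger_gap: 22.8
grasp_force: 25.4
t 5.3667 tool d [-31.2 -32.7  -1.1] tcp rel gate [  4.1  16.6 134.7] F_s [ 1.8 -1.6  8.2] yaw 152.0 [ -10.   11.   -8.    0.  -70. -109.] 22.792895206948042
```

View pics/wr3.png

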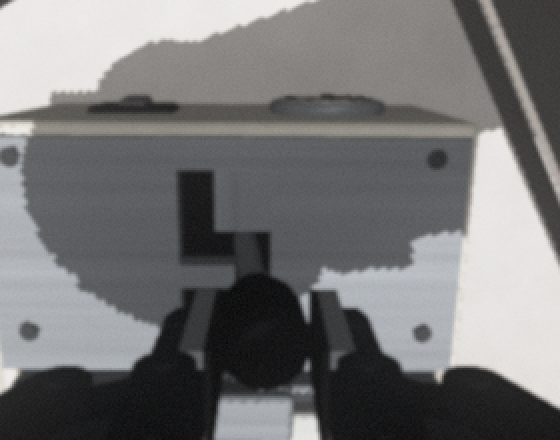

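The wrist view shows the stalk at the vent step's left end (crop (250,255)), about 4 mm of knob travel short. I'll push to the stop, easing upwards, then rest there.

```bash
echo '2,0,-1,0 | 4,0,-2,0 | 4,0,-2,0 | 4,0,-2,0' > path.dat && python3 drive.py path.dat;python3 w.py 462.5 -276 136; for i in 1 2 3 4 5; do echo '0,0,0,0 | 0,0,0,0 | 0,0,0,0 | 0,0,0,0 | 0,0,0,0 | 0,0,0,0 | 0,0,0,0 | 0,0,0,0' > path.dat && python3 drive.py path.dat >/dev/null; done;python3 w.py 462.5 -276 136
```

```text
time_s: 5.75
position: [445.3, -230.1, 134.9]
tcp_rot: [[-0.882, 0.471, 0.002], [0.471, 0.882, -0.0], [-0.002, 0.001, -1.0]]
wrist_force: [1.1, -1.3, 6.4]
finger_gap: 22.6
grasp_force: 25.1
t 5.75 tool d [-36.8 -32.4  -1. ] tcp rel gate [ -1.5  16.3 134.9] F_s [ 1.6 -0.7  6.4] yaw 151.9 [  -9.   11.   -9.   -0.  -70. -109.] 22.600005960040257
t 9.0833 tool d [-36.7 -32.3  -1. ] tcp rel gate [ -1.4  16.2 135. ] F_s [1.5 0.  6.7] yaw 151.9 [  -9.   11.   -9.   -0.  -70. -109.] 22.185031491055057
```

```bash
echo '0,0,0,0 | 0,0,0,0 | 0,0,0,0 | 0,0,0,0 | 0,0,0,0 | 0,0,0,0 | 0,0,0,0 | 0,0,0,0' > path.dat && python3 drive.py path.dat >/dev/null; echo '0,-4,0,0 | 0,-8,0,0 | 0,-12,0,0 | 0,-16,0,0 | 0,-20,0,0 | 0,-24,0,0 | 0,-28,0,0 | 0,-32,0,0' > path.dat && python3 drive.py path.dat; echo '0,0,0,0 | 0,0,0,0' > path.dat && python3 drive.py path.dat;python3 w.py 462.5 -276 136
```

```text
time_s: 10.42
position: [430.9, -257.1, 134.7]
tcp_rot: [[-0.882, 0.471, 0.003], [0.471, 0.882, 0.003], [-0.002, 0.004, -1.0]]
wrist_force: [2.4, 3.5, 5.9]
finger_gap: 22.5
grasp_force: 26.2
time_s: 10.58
position: [430.7, -257.4, 134.7]
tcp_rot: [[-0.882, 0.471, 0.003], [0.471, 0.882, 0.002], [-0.002, 0.003, -1.0]]
wrist_force: [1.0, 2.5, 5.9]
finger_gap: 22.7
grasp_force: 25.9
t 10.5833 tool d [-36.8  -1.4  -1.2] tcp rel gate [ -1.5 -14.7 134.7] F_s [-0.3  2.7  5.9] yaw 151.9 [ -13.   11.   -8.   -0.  -70. -105.] 22.749497423391308
```

```bash
echo '5,-1,0,0 | 10,-1.5,0,0 | 15,-1.5,1,0 | 20,-1.5,1,0 | 25,-1.5,2,0 | 30,-1.5,3,0 | 34,-1.5,4,0 | 34,-1.5,4,0' > path.dat && python3 drive.py path.dat;echo '0,0,0,0 | 0,0,0,0' > path.dat && python3 drive.py path.dat;python3 w.py 462.5 -276 136
python3 - <<'E'
from rig import robot, camrig, get_state
import cv2
im,d=camrig.get_image('wrist');cv2.imwrite('pics/wr4.png',im[80:300,120:400,::-1].repeat(2,0).repeat(2,1))
E
```

```text
time_s: 11.25
position: [397.8, -243.4, 130.1]
tcp_rot: [[-0.882, 0.471, -0.001], [0.471, 0.882, 0.001], [0.001, 0.0, -1.0]]
wrist_force: [1.5, 2.2, 3.1]
finger_gap: 22.9
grasp_force: 26.6
time_s: 11.42
position: [398.1, -243.8, 130.2]
tcp_rot: [[-0.882, 0.471, -0.001], [0.471, 0.882, 0.0], [0.001, -0.0, -1.0]]
wrist_force: [-0.8, 3.4, 4.6]
finger_gap: 22.1
grasp_force: 26.8
t 11.4167 tool d [-71.9   1.9  -5.9] tcp rel gate [-36.6 -18.  130.2] F_s [-2.3  2.6  4.6] yaw 151.9 [ -12.    7.  -14.   -0.  -69. -106.] 22.065245173849455
```

View pics/wr4.png

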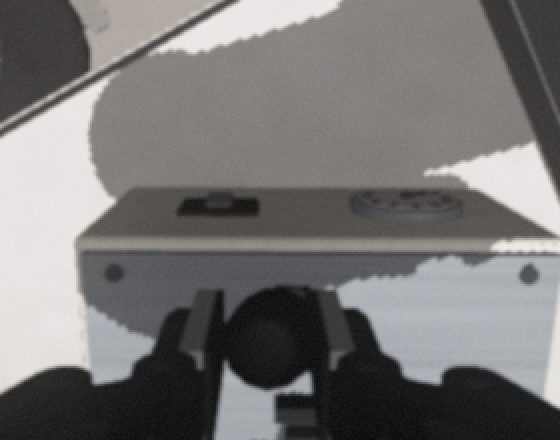

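The knob is well forward on the right (crop (268,335)). I'll nudge it to the slot end, then release and lift.

```bash
echo '2,0,1,0 | 3,0,1,0 | 3,0,1,0' > path.dat && python3 drive.py path.dat;python3 w.py 462.5 -276 136; echo '0,0,0,0 | 0,0,0,0 | 0,0,0,0 | 0,0,0,0' > path.dat && python3 drive.py path.dat 50; echo '0,0,-20,0 | 0,0,-50,0 | 0,0,-80,0 | 0,0,-115,0 | 0,0,-130,0 | 0,0,-130,0' > path.dat && python3 drive.py path.dat; python3 w.py 530.6 -294.2 260
```

```text
time_s: 11.72
position: [396.4, -242.9, 129.7]
tcp_rot: [[-0.882, 0.471, 0.001], [0.471, 0.882, -0.001], [-0.001, -0.0, -1.0]]
wrist_force: [0.4, 0.9, 4.8]
finger_gap: 22.6
grasp_force: 26.8
t 11.7167 tool d [-73.9   1.9  -6.3] tcp rel gate [-38.6 -17.9 129.7] F_s [-0.1  1.   4.8] yaw 151.9 [ -12.    7.  -14.    0.  -69. -106.] 22.600119479094534
time_s: 12.05
position: [395.4, -242.5, 128.7]
tcp_rot: [[-0.882, 0.471, -0.002], [0.471, 0.882, 0.0], [0.002, -0.001, -1.0]]
wrist_force: [-0.5, -0.6, 0.1]
finger_gap: 50.0
grasp_force: 0.0
time_s: 12.55
position: [397.6, -243.6, 263.4]
tcp_rot: [[-0.882, 0.471, 0.006], [0.471, 0.882, -0.003], [-0.007, 0.0, -1.0]]
wrist_force: [-0.1, -0.7, 0.2]
finger_gap: 50.0
grasp_force: 0.0
t 12.55 tool d [-141.2   18.     4.4] tcp rel gate [-37.2 -18.1 263.4] F_s [ 0.3 -0.6  0.2] yaw 151.9 [ -12.    4.    2.    0.  -88. -106.] 49.959799173920665
```

```bash
echo '-18,2,0,-7 | -36,4,0,-14 | -54,7,0,-21 | -72,9,0,-28 | -90,11,0,-35 | -108,14,0,-42 | -126,16,0,-49 | -141,18,0,-56' > path.dat && python3 drive.py path.dat 50 >/dev/null; echo '0,0,0,-7 | 0,0,0,-14 | 0,0,0,-21 | 0,0,0,-28 | 0,0,0,-34 | 0,0,0,-34' > path.dat && python3 drive.py path.dat >/dev/null; python3 w.py 530.6 -294.2 144
python3 - <<'E'
from rig import robot, camrig, get_state
import cv2,numpy as np
from h import *
im,d=camrig.get_image('scene');p=camrig.camera_params('scene')
f=dict(im=im,d=d,**p);P=cloud(f)
a=np.radians(-28.1);xs=np.array([np.cos(a),np.sin(a)]);ys=np.array([-xs[1],xs[0]])
k=np.array([438.9,-245.2])-36*xs-16.7*ys
print('knob expected px',proj(f,(*k,165)))
cv2.imwrite('pics/sc5.png',im[150:320,160:360,::-1].repeat(3,0).repeat(3,1))
E
```

```text
t 13.7167 tool d [ 1.000e-01 -2.700e+00  1.141e+02] tcp rel gate [1.015e+02 1.000e-01 2.581e+02] F_s [-0.8  0.1  0. ] yaw -117.9 [-14.  21.  23.  -0. -92. -14.] 49.81865589802551
knob expected px [306.382352   255.57585061]
```

View pics/sc5.png

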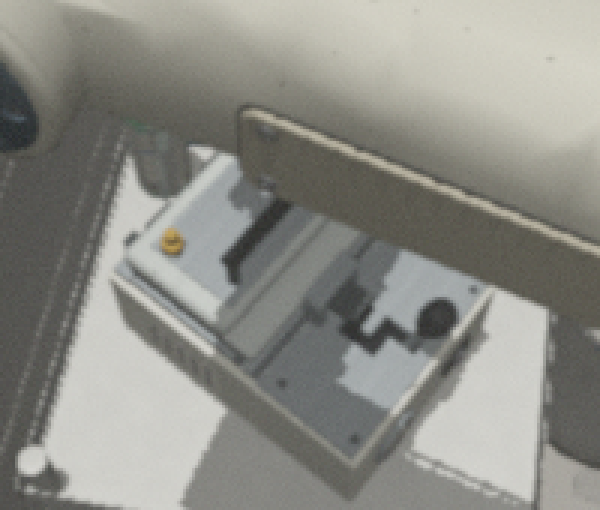

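The knob sits at crop (437,318), i.e. px (305.7,256), against (306.4,255.6) expected for open. Now the handle.

```bash
echo '0,-2.5,30,0 | 0,-2.5,60,0 | 0,-2.5,80,0 | 0,-2.5,95,0 | 0,-2.5,105,0 | 0,-2.5,110,0 | 0,-2.5,110,0' > path.dat && python3 drive.py path.dat 50 |grep -E "force|pos"; python3 w.py 530.6 -294.2 148; echo '0,0,0,0 | 0,0,0,0 | 0,0,0,0 | 0,0,0,0 | 0,0,0,0 | 0,0,0,0 | 0,0,0,0' > path.dat && python3 drive.py path.dat 5 40; python3 w.py 530.6 -294.2 148
python3 - <<'E'
from rig import robot, camrig, get_state
import cv2
im,d=camrig.get_image('wrist');cv2.imwrite('pics/wr6.png',im[:,:,::-1])
E
```

```text
position: [530.7, -294.1, 148.4]
wrist_force: [-0.2, -0.0, 0.2]
grasp_force: 0.0
t 14.35 tool d [ 0.1 -0.   0.4] tcp rel gate [1.040e+02 1.000e-01 1.484e+02] F_s [-0.1 -0.1  0.2] yaw -118.2 [-14.  22.   9.  -0. -77. -14.] 50.11068929126793
time_s: 14.93
position: [531.2, -294.3, 149.5]
tcp_rot: [[-0.471, -0.882, 0.0], [-0.882, 0.471, -0.0], [-0.0, -0.0, -1.0]]
wrist_force: [0.4, -0.6, 0.5]
finger_gap: 5.1
grasp_force: 0.0
t 14.9333 tool d [0.2 0.6 1.5] tcp rel gate [104.5   0.2 149.5] F_s [ 0.6 -0.3  0.5] yaw -118.1 [-14.  22.   9.  -0. -77. -14.] 5.062915494777933
```

View pics/wr6.png

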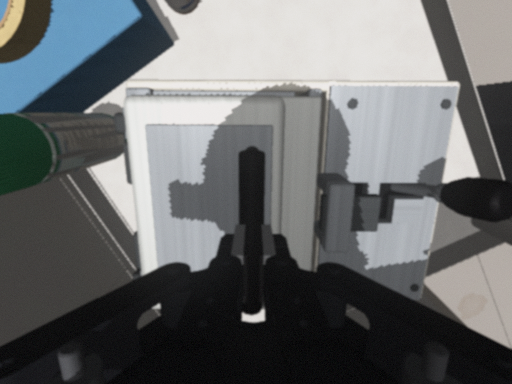

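The fingers shut to 5 mm with no grip, so they closed either above or below the bar at (252,150–310). I'll check the finger and bar heights by wrist depth.

Run:
```python
from rig import robot, camrig, get_state
from h import *
p=camrig.camera_params('wrist');im,d=camrig.get_image('wrist');f=dict(im=im,d=d,**p);P=cloud(f)
a=np.radians(-28.1);xs=np.array([np.cos(a),np.sin(a)]);ys=np.array([-xs[1],xs[0]]);G=np.array([438.9,-245.2])
def S(q): return np.round([(q[:2]-G)@xs,(q[:2]-G)@ys,q[2]],0)
print('cam',S(-p['R'].T@p['t']))
for u,v in [(252,165),(252,200),(252,225),(252,240),(252,255),(252,290),(240,245),(264,245),(238,232),(266,232),(230,250),(275,250),(200,170),(340,120)]:print(u,v,S(P[v,u]),im[v,u])
```

```text
cam [105. -66. 320.]
252 165 [105. -41. 175.] [28 29 28]
252 200 [105. -22. 175.] [22 21 21]
252 225 [105.  -8. 174.] [25 25 26]
252 240 [105.   1. 175.] [18 19 19]
252 255 [105.   9. 176.] [24 21 22]
252 290 [105.  31. 177.] [14 13 14]
240 245 [110. -11. 205.] [57 57 56]
264 245 [100. -11. 205.] [54 55 56]
238 232 [112. -11. 192.] [57 58 59]
266 232 [ 99. -11. 192.] [56 56 57]
230 250 [115.  -7. 202.] [29 30 33]
275 250 [ 95.  -7. 202.] [36 37 37]
200 170 [139. -31. 136.] [186 191 196]
340 120 [ 42. -61. 105.] [109 112 117]
```

Run:
```python
from rig import robot, camrig, get_state
from h import *
p=camrig.camera_params('wrist');im,d=camrig.get_image('wrist');f=dict(im=im,d=d,**p);P=cloud(f)
for u in (240,266):
  print([(v,int(P[v,u,2]) if P[v,u,2]==P[v,u,2] else None,int(im[v,u].mean())) for v in range(212,262,3)])
print(get_state()['position'])
```

```text
[(212, 173, 26), (215, 172, 24), (218, 172, 26), (221, 172, 28), (224, 172, 39), (227, 183, 55), (230, 189, 59), (233, 191, 58), (236, 195, 55), (239, 199, 60), (242, 201, 55), (245, 204, 53), (248, 208, 55), (251, 210, 57), (254, 212, 62), (257, 214, 97), (260, 219, 51)]
[(212, 136, 99), (215, 136, 100), (218, 135, 96), (221, 136, 96), (224, 135, 75), (227, 184, 58), (230, 187, 58), (233, 191, 57), (236, 196, 57), (239, 198, 55), (242, 200, 56), (245, 205, 56), (248, 207, 55), (251, 210, 52), (254, 213, 62), (257, 213, 93), (260, 220, 40)]
[ 531.1199105  -294.23954218  149.39050436]
```

Depth shows the fingertips actually end at about z 183, 34 mm above the reported TCP, so they closed above the bar (top 177). I'll open and descend about 31 mm, watching the force.

```bash
echo '0,0,0,0 | 0,0,0,0 | 0,0,0,0 | 0,0,0,0 | 0,0,8,0 | 0,0,15,0' > path.dat && python3 drive.py path.dat 50 |grep force; echo '0,0,5,0 | 0,0,10,0 | 0,0,15,0 | 0,0,15,0' > path.dat && python3 drive.py path.dat|grep -E 'force|pos'; echo '0,0,0,0 | 0,0,0,0 | 0,0,0,0 | 0,0,0,0 | 0,0,0,0 | 0,0,0,0 | 0,0,0,0' > path.dat && python3 drive.py path.dat 5 40; python3 w.py 530.6 -294.2 148;  python3 - <<'E'
from rig import robot, camrig, get_state
from h import *
p=camrig.camera_params('wrist');im,d=camrig.get_image('wrist');f=dict(im=im,d=d,**p);P=cloud(f)
for u in (235,239,243,263,267,271):
  print(u,[int(np.nan_to_num(P[v,u,2])) for v in range(212,262,3)])
E
```

```text
wrist_force: [-0.0, -0.1, -0.5]
grasp_force: 0.0
position: [530.4, -293.9, 117.8]
wrist_force: [0.4, -0.3, -0.2]
grasp_force: 0.0
time_s: 16.5
position: [532.2, -294.8, 120.0]
tcp_rot: [[-0.471, -0.882, 0.002], [-0.882, 0.471, -0.001], [-0.0, -0.003, -1.0]]
wrist_force: [4.7, -4.0, 0.5]
finger_gap: 12.8
grasp_force: 38.9
t 16.5 tool d [  0.3   1.6 -28. ] tcp rel gate [105.7   0.2 120. ] F_s [ 6.  -1.3  0.5] yaw -118.1 [-14.  23.   6.   0. -73. -14.] 12.834116528047534
235 [135, 135, 134, 135, 135, 154, 158, 162, 166, 170, 173, 176, 178, 181, 184, 186, 184]
239 [172, 172, 172, 172, 0, 173, 171, 172, 172, 172, 172, 173, 172, 172, 171, 172, 173]
243 [174, 174, 175, 174, 173, 173, 174, 173, 174, 174, 174, 174, 174, 173, 173, 173, 173]
263 [173, 174, 173, 174, 174, 172, 174, 173, 173, 173, 173, 173, 174, 173, 173, 173, 173]
267 [171, 171, 171, 171, 171, 172, 170, 170, 171, 171, 173, 175, 175, 175, 176, 175, 176]
271 [136, 135, 136, 136, 136, 155, 158, 162, 166, 170, 172, 176, 179, 180, 184, 185, 184]
```

Bar gripped (12.8 mm, 39 N). Lifting along the hinge arc (radius 97 mm).

```bash
echo '0,-3.8,-5.7,0 | 0,-8,-11.1,0 | 0,-12.5,-16.2,0 | 0,-17.3,-20.9,0 | 0,-22.5,-25.3,0 | 0,-28,-29.4,0 | 0,-33.7,-33,0 | 0,-39.7,-36.2,0' > path.dat && python3 drive.py path.dat; python3 w.py 530.6 -294.2 148
```

```text
time_s: 17.22
position: [562.8, -311.4, 156.9]
tcp_rot: [[-0.471, -0.882, -0.007], [-0.882, 0.471, 0.003], [0.001, 0.008, -1.0]]
wrist_force: [-12.2, 8.0, 5.2]
finger_gap: 12.6
grasp_force: 38.9
t 17.2167 tool d [ 0.  36.4  9.2] tcp rel gate [140.5  -0.  156.9] F_s [-14.5   1.4   5.2] yaw -118.1 [-15.  26.  17.  -0. -81. -13.] 12.639658740514324
```

```bash
echo '0,-6.2,-2.8,0 | 0,-12.6,-5.2,0 | 0,-19.1,-7.1,0 | 0,-25.7,-8.6,0 | 0,-32.4,-9.6,0 | 0,-39.2,-10.1,0 | 0,-46,-10.2,0 | 0,-52.8,-9.7,0' > path.dat && python3 drive.py path.dat; python3 w.py 530.6 -294.2 148;echo '0,-2,0,0 | 0,-4,0.5,0 | 0,-5,0.5,0 | 0,-5,0.5,0' > path.dat && python3 drive.py path.dat;python3 w.py 530.6 -294.2 148
```

```text
time_s: 17.88
position: [612.2, -338.0, 169.7]
tcp_rot: [[-0.47, -0.882, 0.001], [-0.882, 0.47, -0.002], [0.001, -0.002, -1.0]]
wrist_force: [-6.1, 4.2, -2.3]
finger_gap: 12.6
grasp_force: 40.5
t 17.8833 tool d [-0.3 92.6 21.5] tcp rel gate [196.6  -0.3 169.7] F_s [-7.3  0.8 -2.3] yaw -118.1 [-16.  33.  29.   0. -86. -12.] 12.55904714726364
time_s: 18.22
position: [616.4, -340.4, 168.6]
tcp_rot: [[-0.471, -0.882, 0.001], [-0.882, 0.471, -0.002], [0.001, -0.001, -1.0]]
wrist_force: [-6.3, 4.6, 6.7]
finger_gap: 12.7
grasp_force: 42.2
t 18.2167 tool d [-0.4 97.5 20.5] tcp rel gate [201.4  -0.4 168.6] F_s [-7.7  1.1  6.7] yaw -118.1 [-16.  33.  30.   0. -87. -12.] 12.662856506218931
```

```bash
echo '0,-1,0.3,0 | 0,-2,0.5,0 | 0,-2,0.5,0' > path.dat && python3 drive.py path.dat;python3 w.py 530.6 -294.2 148; echo '0,-1,0.3,0 | 0,-2,0.5,0 | 0,-2,0.5,0' > path.dat && python3 drive.py path.dat >/dev/null;python3 w.py 530.6 -294.2 148
```

```text
time_s: 18.47
position: [616.4, -340.4, 168.6]
tcp_rot: [[-0.47, -0.882, -0.003], [-0.882, 0.47, -0.0], [0.001, 0.002, -1.0]]
wrist_force: [-12.2, 8.6, 11.3]
finger_gap: 12.5
grasp_force: 42.6
t 18.4667 tool d [-0.4 97.4 20.8] tcp rel gate [201.4  -0.4 168.6] F_s [-14.8   1.9  11.3] yaw -118.1 [-16.  34.  30.   0. -87. -12.] 12.47457074127358
t 18.7167 tool d [-0.5 97.2 21.1] tcp rel gate [201.3  -0.4 168.6] F_s [-22.2   3.   14.9] yaw -118.0 [-16.  34.  31.   0. -87. -12.] 12.48023938609265
```

Hard stop reached: position is steady while the force rises. I'll relax, open slightly (the lid is close to the front finger) and withdraw straight up.

```bash
echo '0,2,-0.5,0 | 0,3.5,-1,0 | 0,3.5,-1,0' > path.dat && python3 drive.py path.dat >/dev/null;python3 w.py 530.6 -294.2 148; echo '0,0,0,0 | 0,0,0,0 | 0,0,0,0' > path.dat && python3 drive.py path.dat 22|grep force;python3 w.py 530.6 -294.2 148; echo '0,0,-5,0 | 0,0,-10,0 | 0,0,-20,0 | 0,0,-35,0 | 0,0,-55,0 | 0,0,-80,0 | 0,0,-100,0 | 0,0,-100,0' > path.dat && python3 drive.py path.dat
python3 - <<'E'
from rig import robot, camrig, get_state
import cv2
im,d=camrig.get_image('wrist');a=im[::1,::1]
im2,d=camrig.get_image('top');cv2.imwrite('pics/fin.png',cv2.resize(im2[90:300,110:400,::-1],None,fx=2.5,fy=2.5))
E
```

```text
t 18.9667 tool d [-0.4 97.5 20.5] tcp rel gate [201.4  -0.3 168.6] F_s [-9.1  1.   6.8] yaw -118.1 [-16.  33.  30.   0. -87. -12.] 12.789394269941484
wrist_force: [0.0, -0.8, 0.1]
grasp_force: 0.0
t 19.2167 tool d [ 0.2 99.4 17.7] tcp rel gate [2.034e+02 2.000e-01 1.660e+02] F_s [ 0.4 -0.6  0.1] yaw -118.1 [-16.  34.  30.   0. -86. -12.] 21.931043734054377
time_s: 19.88
position: [618.7, -341.8, 271.3]
tcp_rot: [[-0.472, -0.882, 0.008], [-0.882, 0.471, -0.005], [0.001, -0.01, -1.0]]
wrist_force: [1.0, -0.6, 1.5]
finger_gap: 22.1
grasp_force: 0.0
```

View pics/fin.png

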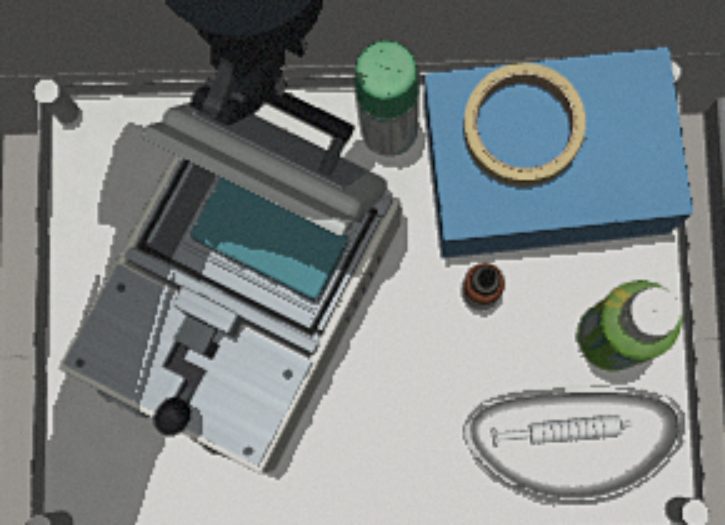

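The final view shows the lid fully up with the handle at crop (315,120), the knob in the open slot at (172,415), and all three bottles upright. The gripper is clear.

```bash
echo '0,0,0,0 | 0,0,0,0 | 0,0,0,0' > path.dat && python3 drive.py path.dat | grep force; python3 -c "
from rig import robot, camrig, get_state
print(robot.close_job())"
```

```text
wrist_force: [0.1, -0.1, -0.3]
grasp_force: 0.0
the job is handed in; nothing more can be done
None
```

I took the lever from locked to the vent step, rested it there about 4 s, then moved it on to the open slot; the lid is up at its stop, all three bottles are still standing, and the job was handed in at about 20 s.

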